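# Sort the returned tableware into the display trays

### The job

Five loose pieces of tableware, two cups, two ball infusers and a shaker, stand mixed on the counter in front of three wooden display trays. Put each piece into the tray that already shows a sample of its kind, standing upright on the floor of an empty bay, one piece to a bay. Do not knock any piece over, and leave the hand bell behind the trays and the shell-shaped box on the right where they are.

Things in the scene. Friction and masses are not known exactly. Their poses are not given: they have to be found in the camera images.
- tall_cup: Loose open polished metal cup, round, 42 mm across, 88 mm high, standing upright on the counter. Origin: centre of its underside; z up. Grip it across the body, upper half.
- short_cup: Loose open polished metal cup, round, 42 mm across, 70 mm high, standing upright on the counter. Origin: centre of its underside; z up. Grip it across the body, upper half.
- large_infuser: Loose polished metal tea infuser: a ball 45 mm across on a slim stem with a small round foot 26 mm across, 79 mm high in all, standing upright. Origin: centre of the foot's underside; z up. Grip it across the ball, whose centre is 56 mm above the origin; it tips easily.
- small_infuser: Loose polished metal tea infuser: a ball 41 mm across on a slim stem with a small round foot 26 mm across, 74 mm high in all, standing upright. Origin: centre of the foot's underside; z up. Grip it across the ball, whose centre is 54 mm above the origin; it tips easily.
- black_shaker: Loose black table shaker with a bright rounded cap, round, 39 mm across near the foot, narrowing upward to 26 mm at the cap, 70 mm high, standing upright. Origin: centre of its underside; z up. Grip it across the body, about 38 mm up.
- cup_tray: Fixed low wooden tray, 70 x 194 mm (own x by y), 18 mm high; walls, floor and two wall-high dividers 5 mm thick: a row of three bays, 60 x 58 mm inside, centred at own y = +63, 0, -63 mm. Sample, a polished cup 38 mm across and 80 mm high, fixed in the +63 bay (the left one); the other two are empty. Origin: centre of underside; z up; yaw at most 0.2 rad.
- infuser_tray: Fixed low wooden tray, 70 x 194 mm (own x by y), 18 mm high; walls, floor and two wall-high dividers 5 mm thick: a row of three bays, 60 x 58 mm inside, centred at own y = +63, 0, -63 mm. Sample, a small ball infuser on a stem, ball 30 mm, 62 mm high, fixed in the +63 bay (the left one); the other two are empty. Origin: centre of underside; z up; yaw at most 0.2 rad.
- shaker_tray: Fixed low wooden tray, 70 x 194 mm (own x by y), 18 mm high; walls, floor and two wall-high dividers 5 mm thick: a row of three bays, 60 x 58 mm inside, centred at own y = +63, 0, -63 mm. Sample, a white table shaker 39 mm across and 70 mm high, fixed in the +63 bay (the left one); the other two are empty. Origin: centre of underside; z up; yaw at most 0.2 rad.
- bell: Bystander: loose copper-coloured hand bell with dark wooden grip, 59 mm across, 90 mm high, standing behind the trays. Origin: centre of its underside.
- shell_box: Bystander: loose polished shell-shaped pill box, 63 x 60 x 27 mm, on the robot's right. Origin: centre of its underside.
Not all that is in view belongs to the job. What is shaped like the short_cup but red is not meant.

How it is judged:
By the outcome, as a careful person would: the job done as asked, in the order asked, and still so for the second after the job is handed in, with the robot touching nothing.
It also fails if it takes over 115 s, if anything falls off the work surface, if the arm or the gripper's body presses on something with over 40 N, if the wrist force passes 120 N, or if a joint passes its speed limit or range.

### The arm

A 6-joint arm with a two-finger parallel gripper is mounted at the origin on a cart in front of the work surface, level with it; the furniture and walls round the work are solid. World frame = base frame: x ahead of the robot, y to its left, z up, the work surface at z = 0. Lengths are in m, angles in rad, forces in N, time in s.
With the tool pointing down it reaches from about 0.425 to 0.95 m from the base axis. Payload 3.5 kg.
Tool frame: the origin (TCP) lies on the centre line of the jaws, within the pads' length; the fingertips stand 8 mm ahead of it and the grasp point (between the pads) lies 11 mm behind it; z points along the fingers, y is the line along which they close (so a half turn about z gives the same grasp; the last joint's range is limited). The gripper opens to 85 mm and grips with 20 to 120 N. Pads are 22 mm wide; open, the fingers measure 114 mm over their backs; the gripper's body (76 mm by 85 mm) begins 54 mm behind the grasp point. The pads swing forward as they close: fully open they stand 13 mm farther back than shut.
Start: joints at [0.982, 0.286, 1.577, -0, 1.279, -0.15], TCP at [0.287, 0.611, 0.239] pointing down, gripper open.
Joint ranges: [-2.77, 2.77], [-0.9, 2.22], [0.21, 2.48], [-1.53, 4.67], [0.24, 2.81], [-2.84, 2.84]. Speed limits (rad/s): [2.79, 2.79, 3.14, 3.14, 3.14, 3.14].

### API

Orientations are given as a unit quaternion [x, y, z, w].
In Python, from plant import ctrl gives the robot as it stands. The module is installed in compiled form; this text tells all that it offers.
- The arm moves only by the tool send_rows, never from a script. Its argument "steps" is a list of rows, each a list of 5 numbers: the shift along the tool's x, y, z in m, then the turn about the tool's z in degrees, then the opening, from -1 (shut) to 1 (fully open). A call has 1 to 12 rows; each row is the pose to reach, as a shift and turn from the pose commanded when the call began, along the tool's axes at that moment; what a row does not reach only later rows make up. A row lasts 1/10 s, in which the tool goes at most 50 mm and 8.59 degrees, less where a joint would pass 70% of its speed; a pose out of reach is approached as far as the arm can. A call with a gripper value outside its range is refused whole. The fingers move at their own pace and stop on an object; "squeeze" is the grip in N (left out, the last holds). Time passes only in rows, so rows that repeat a pose let the fingers close. It gives the time, the measured TCP pose, the force, the opening and the grip force at its end, in the units of the state.
- ctrl.get_state(): the state, without advancing time (a new reading comes with each control period).
- ctrl.read_camera(name): name is "scene" or "top"; returns the picture (384x512x3 uint8, red, green, blue); there is no depth.
- ctrl.calibration(name): a dict with "intrinsics" (3x3 intrinsics, pixels), "k1" (the pictures are not rectified: a ray, as slopes to the right and down, at radius r is drawn at 1 + k1 r^2 times it, then the intrinsics apply), "extrinsics" (4x4, takes a point from world to camera coordinates). Camera axes: x right, y up, looking along -z (the intrinsics and any distortion apply to the point x, -y, -z); pixel columns grow to the right and rows downward; lengths in m; the calibration is good to about 2 mm. A picture is of the moment at which its call begins. calibration takes no time and is no camera call.
- ctrl.sign_off(): hands the job in; it is judged then, once.
The state is a dict: "time": time; "qpos": joint angles; "dq": joint speeds; "joint_efforts": joint torques, N m; "eef_pos": TCP position; "tcp_rot": TCP orientation; "contact_force": force on the tool from outside, world axes, zero at the start; "wrist_torque": the same for the moment, N m; "opening": opening from 0.0 (shut) to 1.0 (fully open); "finger_force": force on a finger pad.
Only numpy, scipy, OpenCV 4.12 (cv2) and the standard library are available. Lean on these libraries where they do the work, as an engineer would, in place of code of your own. Each camera call takes 0.05 s, during which the arm holds its last target. There are 200 camera calls.

## Working session

There is one attempt and no reset: what is moved stays moved. The work goes in short steps, Python scripts to look and compute and a tool call to move; the robot and the scene stay as the last step left them, time stands still between calls to the robot, and variables do not carry over. Pictures are saved under pics/ and viewed, at most 14 in all, crops included, and the job is handed in when it is done.

Besides the shell and the picture viewer there is one more tool, called after "Call:" as name(argument=value, ...), one argument or row to a line, values as JSON. send_rows: Moves the arm, as the interface text tells. Its arguments: {"type":"object","properties":{"steps":{"type":"array","items":{"type":"array","items":{"type":"number"}}},"squeeze":{"type":"number"}},"required":["steps"]}

```bash
mkdir -p pics
python3 - <<'E'
from plant import ctrl
import cv2,numpy as np
np.set_printoptions(precision=4,suppress=True)
for n in("scene","top"):
    im=ctrl.read_camera(n); cv2.imwrite(f"pics/{n}0.png",im[:,:,::-1])
    cv2.imwrite(f"pics/{n}0b.png",cv2.resize(im[:,:,::-1],(800,600),interpolation=cv2.INTER_CUBIC))
    c=ctrl.calibration(n); print(n,c["intrinsics"],c["k1"],c["extrinsics"])
print(ctrl.get_state())
E
```

```text
scene [[378.0008   0.     257.9866]
 [  0.     378.0008 188.4066]
 [  0.       0.       1.    ]] -0.0740662340151995 [[ 0.4224 -0.9063 -0.0167 -0.3173]
 [ 0.472   0.2042  0.8577 -0.3035]
 [-0.7739 -0.3701  0.514  -0.8142]
 [ 0.      0.      0.      1.    ]]
top [[426.9801   0.     255.0175]
 [  0.     426.9801 195.7111]
 [  0.       0.       1.    ]] -0.015481107998099632 [[-0.0134 -0.9998 -0.0131 -0.0617]
 [ 0.9905 -0.0151  0.1369 -0.5743]
 [-0.1371 -0.0111  0.9905 -1.1788]
 [ 0.      0.      0.      1.    ]]
{'time': 0.1, 'qpos': array([ 0.982 ,  0.2871,  1.578 , -0.    ,  1.2786, -0.15  ]), 'dq': array([ 0.0015, -0.0004, -0.0042,  0.0004, -0.0012,  0.0003]), 'joint_efforts': array([  0.0001, -40.7299, -29.3698,  -0.0002,   0.0034,   0.    ]), 'eef_pos': array([0.2864, 0.6106, 0.2381]), 'tcp_rot': array([ 0.2176,  0.976 , -0.001 , -0.0004]), 'contact_force': array([0.3199, 0.2133, 0.6852]), 'wrist_torque': array([-0.0124,  0.038 , -0.0212]), 'finger_force': 0.0, 'opening': 1.0004150745910443}
```

View pics/top0b.png

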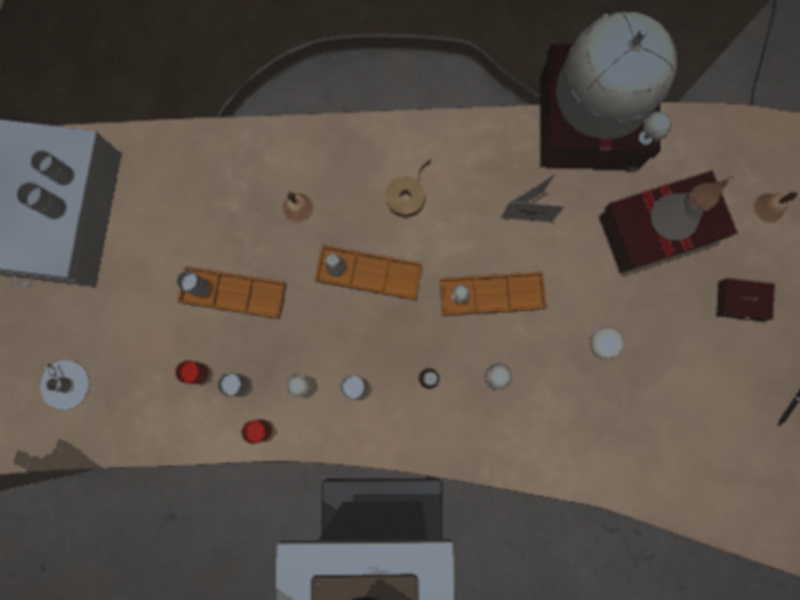

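View pics/scene0b.png

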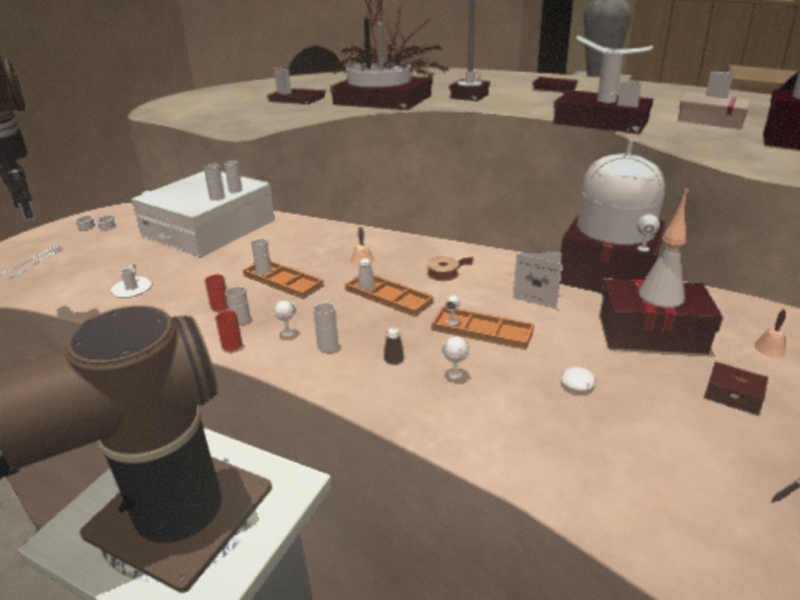

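The top view shows the trays from left to right: cups at (232,292), shakers (369,273) and infusers (492,294). The loose row is cup (231,384), infuser (299,385), cup (354,387), shaker (429,378) and infuser (498,376). The red cups at (190,372) and (257,432) are distractors. The scene view shows the same order.

```bash
cat > h.py <<'E'
import cv2,numpy as np
from plant import ctrl
np.set_printoptions(precision=4,suppress=True)
def ray(n,uv):
    c=ctrl.calibration(n);K=c["intrinsics"];d=np.array([c["k1"],0,0,0.])
    p=cv2.undistortPoints(np.array(uv,float).reshape(-1,1,2),K,d).reshape(-1,2)
    E=c["extrinsics"];R=E[:3,:3];o=-R.T@E[:3,3]
    return o,np.c_[p[:,0],-p[:,1],-np.ones(len(p))]@R
def plane(n,uv,z):
    o,d=ray(n,uv); return o+d*((z-o[2])/d[:,2])[:,None]
def proj(n,P):
    c=ctrl.calibration(n);E=c["extrinsics"];p=np.atleast_2d(P)@E[:3,:3].T+E[:3,3]
    s=p[:,:2]/-p[:,2:]*[1,-1];s=s*(1+c["k1"]*(s**2).sum(1))[:,None]
    return s@c["intrinsics"][:2,:2].T+c["intrinsics"][:2,2]
E
python3 - <<'E'
from h import *
im=cv2.imread("pics/top0.png")
hsv=cv2.cvtColor(im,cv2.COLOR_BGR2HSV)
m=((hsv[:,:,1]>150)&(hsv[:,:,0]>6)&(hsv[:,:,0]<22)&(hsv[:,:,2]>90)).astype(np.uint8)
m=cv2.morphologyEx(m,cv2.MORPH_CLOSE,np.ones((5,5)))
for c in cv2.findContours(m,0,2)[0]:
    if cv2.contourArea(c)<500: continue
    P=plane("top",c.reshape(-1,2),.018)[:,:2]
    r=cv2.minAreaRect((P*1000).astype(np.float32)); print("tray",r, c.reshape(-1,2).mean(0))
m=((hsv[:,:,1]<70)).astype(np.uint8); m[:225]=0;m[262:]=0;
n,l,s,ce=cv2.connectedComponentsWithStats(m)
for i in range(1,n):
    if 40<s[i,4]<900: print(s[i],ce[i],plane("top",[ce[i]],.06))
a=im[225:265,130:340]; b=cv2.imread("pics/scene0.png")[165:250,140:320]
a=cv2.resize(a,(800,152),interpolation=3); b=cv2.resize(b,(800,378),interpolation=3)
cv2.imwrite("pics/crop1.png",np.vstack([a,b]))
E
```

```text
tray ((597.1447143554688, -244.50119018554688), (65.25574493408203, 187.6802520751953), 2.976357936859131) [320.3548 186.3226]
tray ((607.3528442382812, 243.19485473632812), (189.7948760986328, 64.97162628173828), 80.28179931640625) [146.5797 187.1594]
tray ((641.2264404296875, -13.716468811035156), (187.95497131347656, 64.92017364501953), 78.38870239257812) [235.6949 174.4746]
```

View pics/crop1.png

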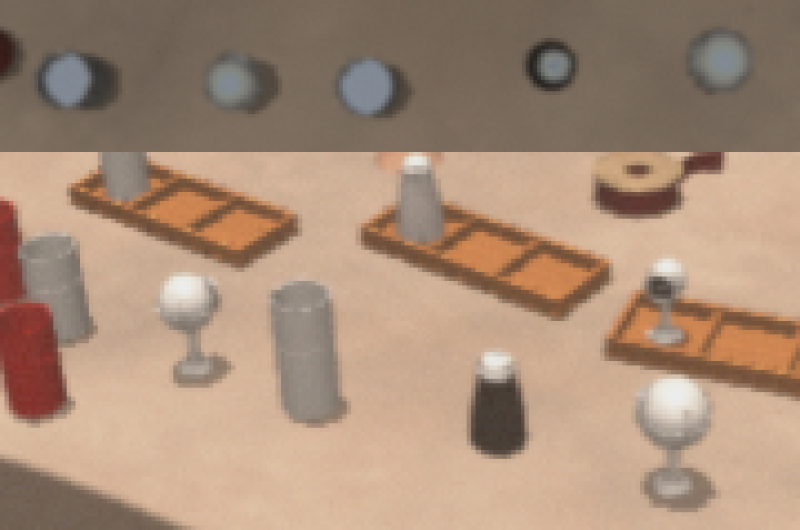

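Both crops line up. In the scene crop the left cup is shorter than the middle cup, and the left infuser is the smaller one.

Run:
```python
from h import *
im=cv2.imread("pics/top0.png").astype(int)
d=im[:,:,0]-im[:,:,2]   # blue minus red: metal vs counter
B=dict(short_cup=(147,246),small_inf=(190,246),tall_cup=(226,247),shaker=(275,242),large_inf=(319,241))
H=dict(short_cup=.07,small_inf=.058,tall_cup=.088,shaker=.066,large_inf=.060)
S=dict(short_cup=(50,243),small_inf=(189,301),tall_cup=(302,292),shaker=(496,362),large_inf=(674,411))
for k,(u,v) in B.items():
    w=d[v-10:v+11,u-10:u+11]; m=(w>-2).astype(np.uint8)
    n,l,s,ce=cv2.connectedComponentsWithStats(m); i=l[10,10] or 1
    c=ce[i]+[u-10,v-10]
    P=plane("top",[c],H[k])[0]
    su=np.array(S[k])/4.444+[140-.4,165-152/4.444-.4]
    o1,d1=ray("top",[c]);o2,d2=ray("scene",[su])
    t=np.linalg.lstsq(np.c_[d1[0],-d2[0]],o2-o1,rcond=None)[0]
    print(k,s[i,2:],c,P,"tri",o1+t[0]*d1[0],np.linalg.norm(o1+t[0]*d1[0]-o2-t[1]*d2[0]))
for k,c,y in(("cup",(607,243),-9.7),("shaker",(641,-14),-11.6),("inf",(597,-244.5),3)):
    a=np.radians(y)
    for b in(63,0,-63): print(k,b,np.array(c)+b*np.array([-np.sin(a),np.cos(a)]),proj("top",[[*(np.array(c)+b*np.array([-np.sin(a),np.cos(a)]))/1000,.005]]))
```

```text
short_cup [ 14  14 149] [147.2617 245.6443] [0.4351 0.2276 0.07  ] tri [0.435  0.2269 0.0728] 0.0011045599455321274
small_inf [ 8  8 48] [189.3958 246.5417] [0.4314 0.1135 0.058 ] tri [0.4315 0.1141 0.0543] 0.005185438193440678
tall_cup [ 15  14 167] [225.8862 247.3892] [0.4272 0.0099 0.088 ] tri [0.4272 0.0097 0.0903] 9.23416334944761e-05
shaker [ 7  7 32] [274.8125 242.0625] [ 0.4403 -0.1229  0.066 ] tri [ 0.4404 -0.123   0.0627] 0.0014902685110866486
large_inf [ 8  8 56] [319.7143 240.5   ] [ 0.443 -0.247  0.06 ] tri [ 0.443  -0.2472  0.0589] 0.0016434735077583804
cup 63 [617.6148 305.0993] [[128.2637 184.3926]]
cup 0 [607. 243.] [[149.0659 187.6107]]
cup -63 [596.3852 180.9007] [[169.9631 190.8429]]
shaker 63 [653.6679  47.7132] [[215.0683 171.0243]]
shaker 0 [641. -14.] [[235.9254 174.9045]]
shaker -63 [628.3321 -75.7132] [[256.8676 178.8018]]
inf 63 [ 593.7028 -181.5863] [[293.0939 189.8625]]
inf 0 [ 597.  -244.5] [[314.5075 188.426 ]]
inf -63 [ 600.2972 -307.4137] [[335.9155 186.9902]]
```

Call:
send_rows(
  steps=[
    [-0.2975,-0.284,0.078,64.8,0.6],
    [-0.2975,-0.284,0.078,64.8,0.6],
    [-0.2975,-0.284,0.078,64.8,0.6],
    [-0.2975,-0.284,0.078,64.8,0.6],
    [-0.2975,-0.284,0.078,64.8,0.6],
    [-0.2975,-0.284,0.078,64.8,0.6],
    [-0.2975,-0.284,0.078,64.8,0.6],
    [-0.2975,-0.284,0.078,64.8,0.6],
    [-0.2975,-0.284,0.078,64.8,0.6],
    [-0.2975,-0.284,0.078,64.8,0.6],
    [-0.2975,-0.284,0.078,64.8,0.6],
    [-0.2975,-0.284,0.078,64.8,0.6],
  ],
  squeeze=25,
)

```text
time: 1.3
eef_pos: [0.4351, 0.2284, 0.1615]
tcp_rot: [0.706, 0.708, 0.0, -0.0]
contact_force: [-0.3, 0.5, -0.1]
opening: 0.801
finger_force: 0.0
```

Call:
send_rows(
  steps=[
    [-0.001,0,0.04,0,0.6],
    [-0.001,0,0.08,0,0.6],
    [-0.001,0,0.11,0,0.6],
    [-0.001,0,0.121,0,0.6],
    [-0.001,0,0.121,0,0.6],
    [-0.001,0,0.121,0,0.3],
    [-0.001,0,0.121,0,0.0],
    [-0.001,0,0.121,0,-0.3],
    [-0.001,0,0.121,0,-0.5],
    [-0.001,0,0.121,0,-0.5],
    [-0.001,0,0.121,0,-0.5],
    [-0.001,0,0.121,0,-0.5],
  ],
)

```text
time: 2.5
eef_pos: [0.437, 0.2272, 0.0424]
tcp_rot: [0.707, 0.707, 0.002, 0.001]
contact_force: [-1.3, 1.3, 7.5]
opening: 0.472
finger_force: 25.5
```

Call:
send_rows(
  steps=[
    [0,0,-0.03,0,-0.5],
    [0,0,-0.07,0,-0.5],
    [0,0,-0.11,0,-0.5],
    [0.004,0.04,-0.11,5,-0.5],
    [0.008,0.08,-0.11,9.7,-0.5],
    [0.012,0.12,-0.11,9.7,-0.5],
    [0.016,0.155,-0.11,9.7,-0.5],
    [0.016,0.171,-0.11,9.7,-0.5],
    [0.016,0.171,-0.11,9.7,-0.5],
    [0.016,0.171,-0.11,9.7,-0.5],
  ],
)

```text
time: 3.5
eef_pos: [0.6057, 0.2425, 0.1499]
tcp_rot: [0.764, 0.645, -0.001, -0.0]
contact_force: [-0.5, -0.5, -1.2]
opening: 0.475
finger_force: 25.9
```

Run:
```python
from h import *
for n in("scene","top"): cv2.imwrite(f"pics/{n}1.png",ctrl.read_camera(n)[:,:,::-1])
a=cv2.imread("pics/top1.png")[150:260,90:260]; b=cv2.imread("pics/scene1.png")[110:250,100:300]
cv2.imwrite("pics/c2.png",np.hstack([cv2.resize(a,(400,259),interpolation=3),cv2.resize(b,(370,259),interpolation=3)]))
```

```text
(no output)
```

View pics/c2.png

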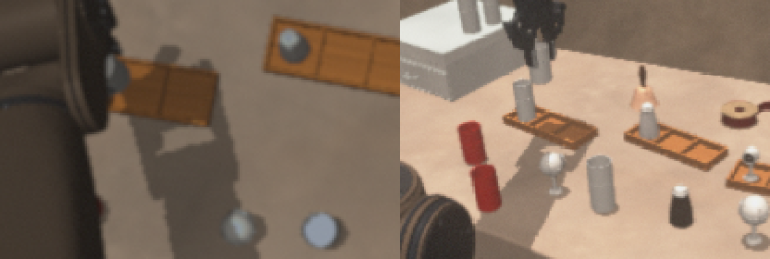

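The shot shows the short cup held upright above the cup tray, at (540,62) in the crop. I'll lower it now.

Call:
send_rows(
  steps=[
    [0,0,0.04,0,-0.5],
    [0,0,0.075,0,-0.5],
    [0,0,0.092,0,-0.5],
    [0,0,0.098,0,-0.5],
    [0,0,0.101,0,-0.5],
    [0,0,0.102,0,-0.5],
    [0,0,0.102,0,-0.5],
  ],
)

```text
time: 4.3
eef_pos: [0.6076, 0.243, 0.0502]
tcp_rot: [0.764, 0.645, 0.001, 0.001]
contact_force: [0.0, -0.1, -1.0]
opening: 0.472
finger_force: 25.9
```

Call:
send_rows(
  steps=[
    [0,0,0.002,0,-0.5],
    [0,0,0.003,0,-0.5],
    [0,0,0.003,0,-0.5],
  ],
)

```text
time: 4.6
eef_pos: [0.6075, 0.2431, 0.0475]
tcp_rot: [0.764, 0.645, 0.001, 0.001]
contact_force: [-1.7, -0.2, 4.9]
opening: 0.474
finger_force: 26.4
```

Call:
send_rows(
  steps=[
    [0,0,0,0,-0.1],
    [0,0,0,0,0.2],
    [0,0,0,0,0.6],
    [0,0,0,0,0.6],
    [0,0,-0.04,0,0.6],
    [0,0,-0.08,0,0.6],
    [0,0,-0.12,0,0.6],
  ],
)

```text
time: 5.3
eef_pos: [0.6059, 0.2426, 0.1658]
tcp_rot: [0.764, 0.645, -0.001, -0.0]
contact_force: [0.4, 0.6, 0.6]
opening: 0.796
finger_force: 0.0
```

Call:
send_rows(
  steps=[
    [-0.2594,-0.1381,0,-9.7,0.6],
    [-0.2594,-0.1381,0,-9.7,0.6],
    [-0.2594,-0.1381,0,-9.7,0.6],
    [-0.2594,-0.1381,0,-9.7,0.6],
    [-0.2594,-0.1381,0,-9.7,0.6],
    [-0.2594,-0.1381,0,-9.7,0.6],
    [-0.2594,-0.1381,0,-9.7,0.6],
    [-0.2594,-0.1381,0,-9.7,0.6],
    [-0.2594,-0.1381,0,-9.7,0.6],
  ],
)

```text
time: 6.2
eef_pos: [0.4274, 0.0105, 0.1656]
tcp_rot: [0.707, 0.708, 0.0, 0.0]
contact_force: [0.4, 0.4, -0.3]
opening: 0.797
finger_force: 0.0
```

Run:
```python
from h import *
cv2.imwrite("pics/scene2.png",ctrl.read_camera("scene")[:,:,::-1])
b=cv2.imread("pics/scene2.png")[110:260,100:320]
cv2.imwrite("pics/c3.png",cv2.resize(b,(660,450),interpolation=3))
```

```text
(no output)
```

View pics/c3.png

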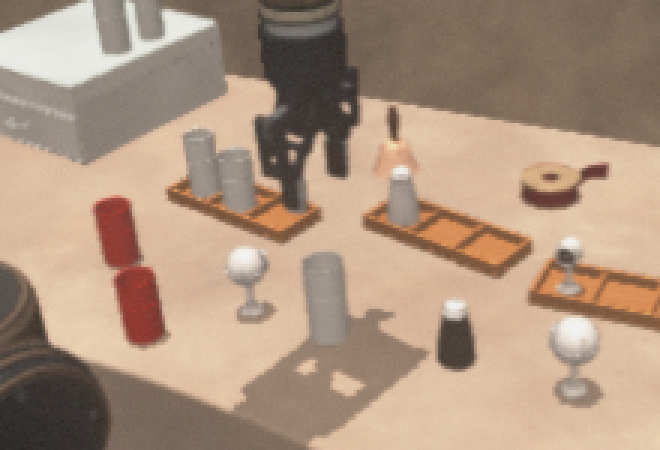

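The short cup stands upright in the middle bay at (237,180), and the gripper is over the tall cup.

Call:
send_rows(
  steps=[
    [0,0,0.04,0,0.6],
    [0,0,0.08,0,0.6],
    [0,0,0.105,0,0.6],
    [0,0,0.115,0,0.6],
    [0,0,0.115,0,0.6],
    [0,0,0.115,0,0.3],
    [0,0,0.115,0,0.0],
    [0,0,0.115,0,-0.3],
    [0,0,0.115,0,-0.5],
    [0,0,0.115,0,-0.5],
    [0,0,0.115,0,-0.5],
    [0,0,0.115,0,-0.5],
  ],
)

```text
time: 7.45
eef_pos: [0.4284, 0.0099, 0.0521]
tcp_rot: [0.707, 0.707, 0.001, 0.001]
contact_force: [0.8, 0.2, 6.9]
opening: 0.47
finger_force: 25.8
```

Call:
send_rows(
  steps=[
    [0,0,-0.03,0,-0.5],
    [0,0,-0.07,0,-0.5],
    [0,0,-0.11,0,-0.5],
    [0.03,0.03,-0.11,5,-0.5],
    [0.06,0.06,-0.11,9.7,-0.5],
    [0.09,0.09,-0.11,9.7,-0.5],
    [0.12,0.12,-0.11,9.7,-0.5],
    [0.15,0.15,-0.11,9.7,-0.5],
    [0.171,0.168,-0.11,9.7,-0.5],
    [0.171,0.168,-0.11,9.7,-0.5],
    [0.171,0.168,-0.11,9.7,-0.5],
  ],
)

```text
time: 8.55
eef_pos: [0.5941, 0.1813, 0.1597]
tcp_rot: [0.764, 0.646, -0.001, -0.0]
contact_force: [-0.4, -0.2, -1.7]
opening: 0.474
finger_force: 26.0
```

Call:
send_rows(
  steps=[
    [0,0,0.04,0,-0.5],
    [0,0,0.075,0,-0.5],
    [0,0,0.092,0,-0.5],
    [0,0,0.098,0,-0.5],
    [0,0,0.102,0,-0.5],
    [0,0,0.104,0,-0.5],
    [0,0,0.105,0,-0.5],
    [0,0,0.105,0,-0.5],
  ],
)

```text
time: 9.35
eef_pos: [0.5958, 0.1814, 0.0572]
tcp_rot: [0.764, 0.645, 0.001, 0.001]
contact_force: [0.2, -0.7, 2.0]
opening: 0.469
finger_force: 26.3
```

Call:
send_rows(
  steps=[
    [0,0,0.001,0,-0.5],
    [0,0,0.001,0,-0.1],
    [0,0,0,0,0.2],
    [0,0,0,0,0.6],
    [0,0,0,0,0.6],
    [0,0,-0.04,0,0.6],
    [0,0,-0.08,0,0.6],
    [0,0,-0.11,0,0.6],
    [0,0,-0.11,0,0.6],
  ],
)

```text
time: 10.25
eef_pos: [0.5979, 0.1819, 0.1715]
tcp_rot: [0.764, 0.645, 0.005, 0.003]
contact_force: [0.6, 0.5, 0.5]
opening: 0.8
finger_force: 0.0
```

Call:
send_rows(
  steps=[
    [-0.03,-0.045,0,-4,0.6],
    [-0.06,-0.09,0,-9.7,0.6],
    [-0.09,-0.135,0,-9.7,0.6],
    [-0.0965,-0.1505,0,-9.7,0.6],
    [-0.0965,-0.1505,0,-9.7,0.6],
    [-0.0965,-0.1505,0,-9.7,0.6],
    [-0.0965,-0.1505,0,-9.7,0.6],
  ],
)

```text
time: 10.95
eef_pos: [0.431, 0.1115, 0.1655]
tcp_rot: [0.707, 0.707, 0.0, 0.0]
contact_force: [0.3, -0.4, 0.1]
opening: 0.805
finger_force: 0.0
```

Run:
```python
from h import *
for n in("scene","top"): cv2.imwrite(f"pics/{n}3.png",ctrl.read_camera(n)[:,:,::-1])
print(ctrl.get_state()["eef_pos"])
P=[[.4315,.1115,.054],[.443,-.2437,.056]]
for n in("scene","top"): print(n,proj(n,P))
a=cv2.imread("pics/top3.png")[225:265,130:340]; b=cv2.imread("pics/scene3.png")[140:250,140:320]
a=cv2.resize(a,(800,152),interpolation=3); b=cv2.resize(b,(700,428),interpolation=3)
cv2.imwrite("pics/c4.png",np.vstack([a,np.pad(b,((0,0),(0,100),(0,0)))]))
```

```text
[0.4311 0.1115 0.1654]
scene [[181.1293 198.3832]
 [290.6425 223.3703]]
top [[190.34   246.5287]
 [318.3192 240.5667]]
```

View pics/c4.png

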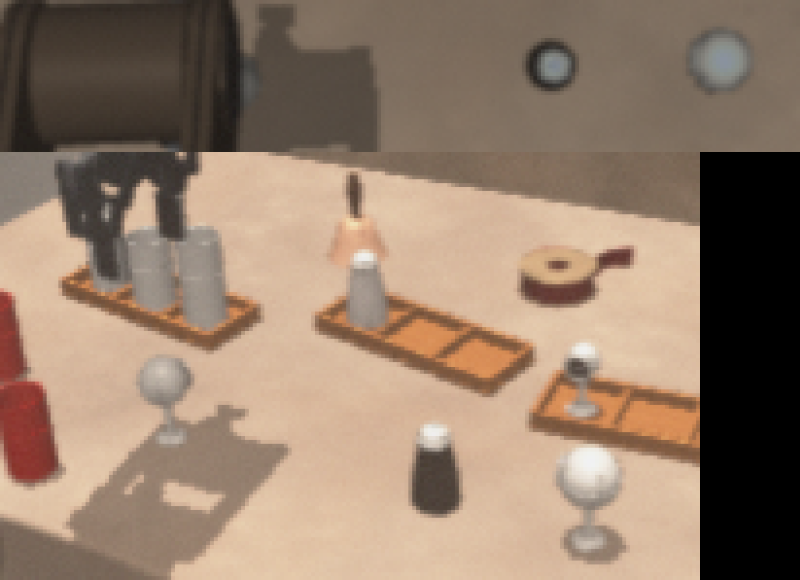

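Both cups stand in their bays, and the measured ball centres, (182,198) and (291,223) in scene pixels, match the projections to within about 1 px. Now I'll grasp the small infuser.

Call:
send_rows(
  steps=[
    [0,0,0.04,0,0.6],
    [0,0,0.08,0,0.6],
    [0,0,0.11,0,0.6],
    [0,0,0.122,0,0.6],
    [0,0,0.122,0,0.5],
    [0,0,0.122,0,0.3],
    [0,0,0.122,0,0.15],
    [0,0,0.122,0,0.05],
    [0,0,0.122,0,-0.05],
    [0,0,0.122,0,-0.2],
    [0,0,0.122,0,-0.5],
    [0,0,0.122,0,-0.5],
  ],
  squeeze=25,
)

```text
time: 12.25
eef_pos: [0.4312, 0.1114, 0.0446]
tcp_rot: [0.707, 0.707, 0.001, 0.001]
contact_force: [-0.6, 0.7, 5.7]
opening: 0.444
finger_force: 24.8
```

Call:
send_rows(
  steps=[
    [0,0,0,0,-0.5],
    [0,0,0,0,-0.5],
  ],
)

```text
time: 12.45
eef_pos: [0.4312, 0.1114, 0.0446]
tcp_rot: [0.707, 0.707, 0.001, 0.001]
contact_force: [-0.5, -0.2, 7.3]
opening: 0.445
finger_force: 24.8
```

Call:
send_rows(
  steps=[
    [0,0,-0.03,0,-0.5],
    [0,0,-0.07,0,-0.5],
    [0,0,-0.11,0,-0.5],
    [-0.03,0.015,-0.115,0,-0.5],
    [-0.07,0.033,-0.115,0,-0.5],
    [-0.11,0.052,-0.115,0,-0.5],
    [-0.15,0.07,-0.115,0,-0.5],
    [-0.19,0.09,-0.115,-3,-0.5],
    [-0.23,0.11,-0.115,-3,-0.5],
    [-0.27,0.127,-0.115,-3,-0.5],
    [-0.31,0.145,-0.115,-3,-0.5],
    [-0.34,0.16,-0.115,-3,-0.5],
  ],
  squeeze=35,
)

```text
time: 13.65
eef_pos: [0.5905, -0.2308, 0.1574]
tcp_rot: [0.688, 0.725, -0.0, -0.0]
contact_force: [0.4, -0.3, 0.1]
opening: 0.443
finger_force: 35.3
```

Run:
```python
from h import *
cv2.imwrite("pics/scene4.png",ctrl.read_camera("scene")[:,:,::-1])
print(ctrl.get_state()["eef_pos"])
b=cv2.imread("pics/scene4.png")[110:260,220:400]
cv2.imwrite("pics/c5.png",cv2.resize(b,(540,450),interpolation=3))
```

```text
[ 0.5922 -0.2351  0.1578]
```

View pics/c5.png

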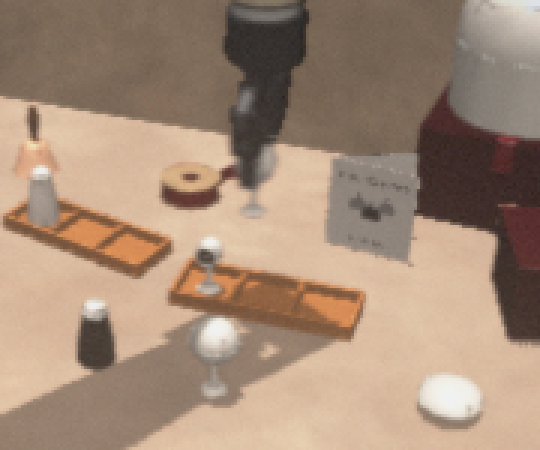

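The small infuser hangs upright, with its foot at (253,210) in the crop. I'll check that the arm has settled.

Call:
send_rows(
  steps=[
    [0,0,0,0,-0.5],
    [0,0,0,0,-0.5],
  ],
)

```text
time: 13.9
eef_pos: [0.5896, -0.2277, 0.1572]
tcp_rot: [0.688, 0.726, -0.0, -0.001]
contact_force: [-0.0, 0.2, -0.4]
opening: 0.443
finger_force: 35.3
```

Call:
send_rows(
  steps=[
    [-0.0172,0.0065,0,0,-0.5],
    [-0.0172,0.0065,0,0,-0.5],
    [-0.0172,0.0065,0.04,0,-0.5],
    [-0.0172,0.0065,0.075,0,-0.5],
    [-0.0172,0.0065,0.092,0,-0.5],
    [-0.0172,0.0065,0.1,0,-0.5],
    [-0.0172,0.0065,0.103,0,-0.5],
    [-0.0172,0.0065,0.105,0,-0.5],
    [-0.0172,0.0065,0.106,0,-0.5],
    [-0.0172,0.0065,0.106,0,-0.5],
  ],
)

```text
time: 14.9
eef_pos: [0.5986, -0.2457, 0.0537]
tcp_rot: [0.688, 0.726, 0.0, 0.001]
contact_force: [-0.6, 0.1, -1.4]
opening: 0.443
finger_force: 35.4
```

Call:
send_rows(
  steps=[
    [0,0,0.001,0,-0.5],
    [0,0,0.001,0,-0.5],
  ],
)

```text
time: 15.1
eef_pos: [0.598, -0.2455, 0.0518]
tcp_rot: [0.688, 0.726, 0.0, 0.0]
contact_force: [-0.3, 0.1, -1.0]
opening: 0.442
finger_force: 35.4
```

Call:
send_rows(
  steps=[
    [0,0,0.001,0,-0.5],
    [0,0,0.0015,0,-0.5],
    [0,0,0.002,0,-0.5],
    [0,0,0.002,0,-0.5],
  ],
)

```text
time: 15.5
eef_pos: [0.598, -0.2455, 0.0498]
tcp_rot: [0.688, 0.726, -0.0, 0.0]
contact_force: [-1.0, -0.4, 1.7]
opening: 0.439
finger_force: 35.6
```

Contact; I'll release gently.

Call:
send_rows(
  steps=[
    [0,0,0.001,0,-0.5],
    [0,0,0.001,0,-0.3],
    [0,0,0.001,0,-0.1],
    [0,0,0.001,0,0.0],
    [0,0,0.001,0,0.2],
    [0,0,0.001,0,0.6],
    [0,0,0.001,0,0.6],
    [0,0,0.001,0,0.6],
    [0,0,-0.03,0,0.6],
    [0,0,-0.07,0,0.6],
    [0,0,-0.115,0,0.6],
    [0,0,-0.115,0,0.6],
  ],
)

```text
time: 16.7
eef_pos: [0.6019, -0.2476, 0.1733]
tcp_rot: [0.688, 0.726, 0.002, 0.007]
contact_force: [0.5, -0.1, 0.7]
opening: 0.802
finger_force: 0.0
```

Call:
send_rows(
  steps=[
    [0.002,-0.04,0,3,0.6],
    [0.005,-0.08,0,3,0.6],
    [0.008,-0.12,0,3,0.6],
    [0.0092,-0.145,0,3,0.6],
    [0.0092,-0.1542,0,3,0.6],
    [0.0092,-0.1542,0,3,0.6],
    [0.0092,-0.1542,0,3,0.6],
    [0.0092,-0.1542,0,3,0.6],
  ],
)

```text
time: 17.5
eef_pos: [0.4445, -0.2446, 0.1646]
tcp_rot: [0.707, 0.708, 0.0, 0.0]
contact_force: [-0.5, 0.6, 0.3]
opening: 0.798
finger_force: 0.0
```

Run:
```python
from h import *
cv2.imwrite("pics/scene5.png",ctrl.read_camera("scene")[:,:,::-1])
b=cv2.imread("pics/scene5.png")[110:260,220:400]
print(ctrl.get_state()["eef_pos"])
cv2.imwrite("pics/c6.png",cv2.resize(b,(540,450),interpolation=3))
```

```text
[ 0.4444 -0.2445  0.1645]
```

View pics/c6.png

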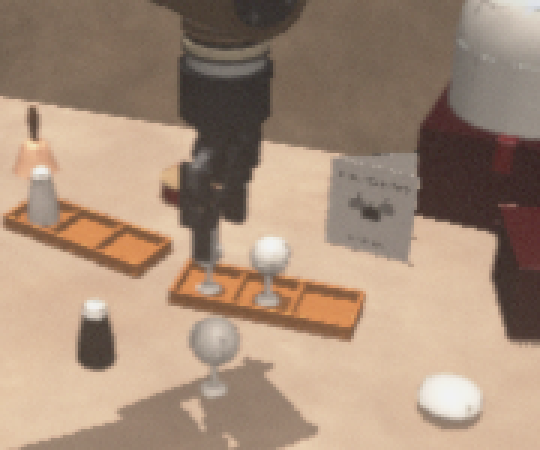

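The small infuser stands in the middle bay at (268,270). Next is the large one.

Call:
send_rows(
  steps=[
    [0,-0.0015,0.04,0,0.6],
    [0,-0.0015,0.08,0,0.6],
    [0,-0.0015,0.107,0,0.6],
    [0,-0.0015,0.1185,0,0.6],
    [0,-0.0015,0.1185,0,0.5],
    [0,-0.0015,0.1185,0,0.3],
    [0,-0.0015,0.1185,0,0.2],
    [0,-0.0015,0.1185,0,0.1],
    [0,-0.0015,0.1185,0,0.0],
    [0,-0.0015,0.1185,0,-0.2],
    [0,-0.0015,0.1185,0,-0.5],
    [0,-0.0015,0.1185,0,-0.5],
  ],
  squeeze=25,
)

```text
time: 18.75
eef_pos: [0.443, -0.2453, 0.0476]
tcp_rot: [0.707, 0.707, 0.0, 0.002]
contact_force: [0.2, -0.1, 5.4]
opening: 0.499
finger_force: 24.7
```

Call:
send_rows(
  steps=[
    [0,0,0,0,-0.5],
    [0,0,0,0,-0.5],
  ],
  squeeze=35,
)

```text
time: 18.95
eef_pos: [0.4431, -0.2454, 0.0478]
tcp_rot: [0.707, 0.707, 0.0, 0.002]
contact_force: [-0.9, -0.4, 7.6]
opening: 0.496
finger_force: 34.5
```

Call:
send_rows(
  steps=[
    [0,0,-0.03,0,-0.5],
    [0,0,-0.07,0,-0.5],
    [0,0,-0.11,0,-0.5],
    [-0.015,0.035,-0.11,0,-0.5],
    [-0.03,0.07,-0.11,0,-0.5],
    [-0.045,0.105,-0.11,-3,-0.5],
    [-0.055,0.135,-0.11,-3,-0.5],
    [-0.062,0.15,-0.11,-3,-0.5],
    [-0.062,0.157,-0.11,-3,-0.5],
    [-0.062,0.157,-0.11,-3,-0.5],
    [-0.062,0.157,-0.11,-3,-0.5],
    [-0.062,0.157,-0.11,-3,-0.5],
  ],
)

```text
time: 20.15
eef_pos: [0.598, -0.3057, 0.1556]
tcp_rot: [0.688, 0.726, -0.0, -0.0]
contact_force: [-0.2, -0.6, -0.4]
opening: 0.497
finger_force: 35.9
```

Call:
send_rows(
  steps=[
    [-0.001,0.002,0.04,0,-0.5],
    [-0.001,0.002,0.075,0,-0.5],
    [-0.001,0.002,0.09,0,-0.5],
    [-0.001,0.002,0.096,0,-0.5],
    [-0.001,0.002,0.099,0,-0.5],
    [-0.001,0.002,0.101,0,-0.5],
    [-0.001,0.002,0.102,0,-0.5],
    [-0.001,0.002,0.102,0,-0.5],
    [-0.001,0.002,0.102,0,-0.5],
  ],
)

```text
time: 21.05
eef_pos: [0.6014, -0.3074, 0.0548]
tcp_rot: [0.688, 0.726, 0.0, 0.001]
contact_force: [0.4, -0.8, -1.2]
opening: 0.497
finger_force: 35.9
```

Call:
send_rows(
  steps=[
    [0,0,0.001,0,-0.5],
    [0,0,0.001,0,-0.5],
    [0,0,0.001,0,-0.5],
  ],
)

```text
time: 21.35
eef_pos: [0.6011, -0.3071, 0.053]
tcp_rot: [0.688, 0.726, -0.0, 0.0]
contact_force: [0.1, -0.0, -1.0]
opening: 0.496
finger_force: 36.0
```

Call:
send_rows(
  steps=[
    [0,0,0.001,0,-0.5],
    [0,0,0.001,0,-0.5],
    [0,0,0.0015,0,-0.5],
    [0,0,0.0015,0,-0.5],
  ],
)

```text
time: 21.75
eef_pos: [0.6013, -0.3075, 0.0528]
tcp_rot: [0.688, 0.726, -0.0, 0.0]
contact_force: [-2.1, 0.8, 6.0]
opening: 0.497
finger_force: 36.5
```

Call:
send_rows(
  steps=[
    [0,0,0,0,-0.3],
    [0,0,0,0,-0.1],
    [0,0,0,0,0.1],
    [0,0,0,0,0.3],
    [0,0,0,0,0.6],
    [0,0,0,0,0.6],
    [0,0,0,0,0.6],
    [0,0,-0.03,0,0.6],
    [0,0,-0.07,0,0.6],
    [0,0,-0.11,0,0.6],
    [0,0,-0.11,0,0.6],
    [0,0,-0.11,0,0.6],
  ],
)

```text
time: 22.95
eef_pos: [0.6017, -0.3075, 0.1632]
tcp_rot: [0.688, 0.726, 0.0, 0.002]
contact_force: [-0.2, 0.8, -0.1]
opening: 0.793
finger_force: 0.0
```

Call:
send_rows(
  steps=[
    [0.03,-0.025,0,3,0.6],
    [0.065,-0.05,0,3,0.6],
    [0.1,-0.08,0,3,0.6],
    [0.135,-0.105,0,3,0.6],
    [0.17,-0.13,0,3,0.6],
    [0.1927,-0.15,0,3,0.6],
    [0.1927,-0.15,0,3,0.6],
    [0.1927,-0.15,0,3,0.6],
    [0.1927,-0.15,0,3,0.6],
    [0.1927,-0.15,0,3,0.6],
  ],
)

```text
time: 23.95
eef_pos: [0.4415, -0.1234, 0.1611]
tcp_rot: [0.707, 0.707, -0.0, -0.0]
contact_force: [0.2, 0.2, -0.2]
opening: 0.798
finger_force: 0.0
```

Run:
```python
from h import *
cv2.imwrite("pics/scene6.png",ctrl.read_camera("scene")[:,:,::-1])
b=cv2.imread("pics/scene6.png")[110:260,200:380]
print(ctrl.get_state()["eef_pos"],proj("scene",[[.4405,-.123,0.066]])-[200,110])
cv2.imwrite("pics/c7.png",cv2.resize(b,(540,450),interpolation=3))
```

```text
[ 0.4414 -0.1234  0.1612] [[ 50.6717 100.9229]]
```

View pics/c7.png

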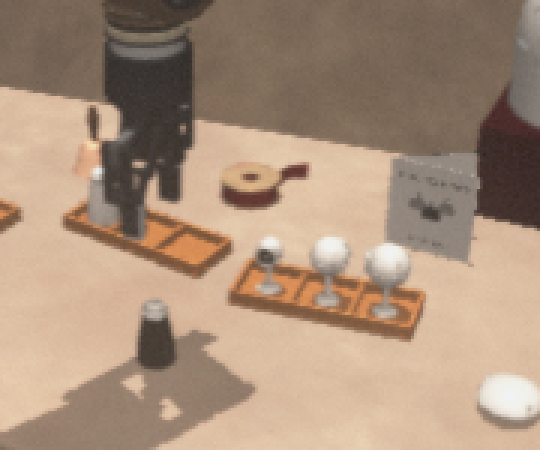

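Both infusers stand in their bays at (328,270) and (386,280). The shaker is next.

Call:
send_rows(
  steps=[
    [0,-0.001,0.04,0,0.6],
    [0,-0.001,0.08,0,0.6],
    [0,-0.001,0.115,0,0.6],
    [0,-0.001,0.131,0,0.6],
    [0,-0.001,0.131,0,0.3],
    [0,-0.001,0.131,0,0.1],
    [0,-0.001,0.131,0,-0.1],
    [0,-0.001,0.131,0,-0.25],
    [0,-0.001,0.131,0,-0.6],
    [0,-0.001,0.131,0,-0.6],
    [0,-0.001,0.131,0,-0.6],
    [0,-0.001,0.131,0,-0.6],
  ],
  squeeze=35,
)

```text
time: 25.2
eef_pos: [0.4415, -0.1236, 0.0322]
tcp_rot: [0.707, 0.708, 0.001, 0.002]
contact_force: [0.2, -0.7, 6.5]
opening: 0.353
finger_force: 34.6
```

Call:
send_rows(
  steps=[
    [0,0,0,0,-0.6],
    [0,0,0,0,-0.6],
  ],
)

```text
time: 25.4
eef_pos: [0.4415, -0.1236, 0.0322]
tcp_rot: [0.707, 0.708, 0.001, 0.002]
contact_force: [0.2, -0.5, 6.2]
opening: 0.354
finger_force: 34.6
```

Call:
send_rows(
  steps=[
    [0,0,-0.03,0,-0.6],
    [0,0,-0.07,0,-0.6],
    [0,0,-0.11,0,-0.6],
    [0.01,0.04,-0.11,5,-0.6],
    [0.02,0.08,-0.11,11.6,-0.6],
    [0.03,0.12,-0.11,11.6,-0.6],
    [0.04,0.16,-0.11,11.6,-0.6],
    [0.0475,0.18,-0.11,11.6,-0.6],
    [0.0475,0.188,-0.11,11.6,-0.6],
    [0.0475,0.188,-0.11,11.6,-0.6],
    [0.0475,0.188,-0.11,11.6,-0.6],
    [0.0475,0.188,-0.11,11.6,-0.6],
  ],
)

```text
time: 26.6
eef_pos: [0.6266, -0.0753, 0.14]
tcp_rot: [0.775, 0.632, -0.0, -0.0]
contact_force: [0.2, -0.0, -1.7]
opening: 0.354
finger_force: 35.2
```

Call:
send_rows(
  steps=[
    [0,0.002,0.04,0,-0.6],
    [0,0.002,0.075,0,-0.6],
    [0,0.002,0.09,0,-0.6],
    [0,0.002,0.096,0,-0.6],
    [0,0.002,0.1,0,-0.6],
    [0,0.002,0.102,0,-0.6],
    [0,0.002,0.103,0,-0.6],
    [0,0.002,0.103,0,-0.6],
    [0,0.002,0.103,0,-0.6],
  ],
)

```text
time: 27.5
eef_pos: [0.6304, -0.0755, 0.0383]
tcp_rot: [0.775, 0.632, 0.0, 0.001]
contact_force: [1.1, -0.3, -2.1]
opening: 0.356
finger_force: 35.1
```

Call:
send_rows(
  steps=[
    [0,0,0.001,0,-0.6],
    [0,0,0.001,0,-0.6],
    [0,0,0.001,0,-0.6],
  ],
)

```text
time: 27.8
eef_pos: [0.6304, -0.0755, 0.0373]
tcp_rot: [0.775, 0.632, 0.0, 0.0]
contact_force: [-1.2, 0.0, 2.7]
opening: 0.356
finger_force: 35.9
```

Contact; release and retreat.

Call:
send_rows(
  steps=[
    [0,0,0,0,-0.4],
    [0,0,0,0,-0.1],
    [0,0,0,0,0.2],
    [0,0,0,0,0.5],
    [0,0,0,0,0.5],
    [0,0,0,0,0.5],
    [0,0,-0.03,0,0.5],
    [0,0,-0.07,0,0.5],
    [0,0,-0.11,0,0.5],
    [0,0,-0.15,0,0.5],
    [0,0,-0.15,0,0.5],
    [0,0,-0.15,0,0.5],
  ],
)

```text
time: 29.0
eef_pos: [0.6305, -0.0755, 0.188]
tcp_rot: [0.775, 0.632, 0.001, 0.001]
contact_force: [-0.6, 0.0, -1.1]
opening: 0.745
finger_force: 0.0
```

Call:
send_rows(
  steps=[
    [0.04,-0.02,0,0,0.5],
    [0.08,-0.05,0,0,0.5],
    [0.12,-0.08,0,0,0.5],
    [0.16,-0.1,0,0,0.5],
    [0.2,-0.12,0,0,0.5],
    [0.24,-0.14,0,0,0.5],
    [0.28,-0.15,0,0,0.5],
    [0.32,-0.15,0,0,0.5],
    [0.36,-0.15,0,0,0.5],
    [0.4,-0.15,0,0,0.5],
    [0.44,-0.15,0,0,0.5],
    [0.44,-0.15,0,0,0.5],
  ],
)

```text
time: 30.2
eef_pos: [0.5696, 0.3893, 0.1829]
tcp_rot: [0.773, 0.634, -0.002, -0.001]
contact_force: [0.2, -0.6, -1.1]
opening: 0.753
finger_force: 0.0
```

Run:
```python
from h import *
for n in("scene","top"): cv2.imwrite(f"pics/{n}7.png",ctrl.read_camera(n)[:,:,::-1])
a=cv2.imread("pics/top7.png")[110:260,100:400]; b=cv2.imread("pics/scene7.png")[120:260,130:400]
cv2.imwrite("pics/c8.png",np.vstack([cv2.resize(a,(580,290),interpolation=3),cv2.resize(b,(580,300),interpolation=3)]))
```

```text
(no output)
```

View pics/c8.png

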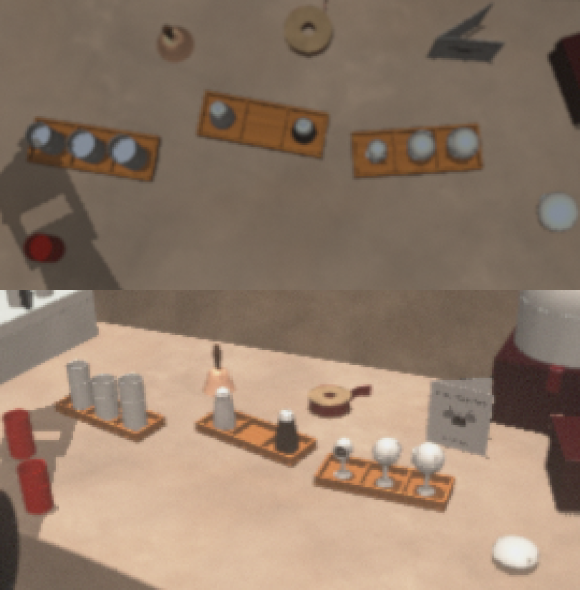

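All five pieces stand upright in their bays: cups at (105,395) and (132,400), the shaker at (287,430), and infusers at (387,460) and (428,470). The bell at (218,370) and the shell box at (515,553) haven't been touched. I'll let the arm settle, then hand in.

Call:
send_rows(
  steps=[
    [0,0,0,0,0.5],
    [0,0,0,0,0.5],
    [0,0,0,0,0.5],
    [0,0,0,0,0.5],
  ],
)

```text
time: 30.7
eef_pos: [0.5711, 0.385, 0.1866]
tcp_rot: [0.775, 0.632, 0.0, 0.0]
contact_force: [0.8, 0.2, -0.2]
opening: 0.75
finger_force: 0.0
```

```bash
python3 -c "
from plant import ctrl
print(ctrl.sign_off())"
```

```text
the job is handed in; nothing more can be done
None
```

The job is handed in at about 31 s: all five pieces stand upright in empty bays of their matching trays, nothing was knocked over, and the bell and shell box were not touched.

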